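# Third hand at the dispensary's screwing jig

### The arm

A 7-joint arm with a two-finger parallel gripper is mounted at the origin on the work surface. World frame = base frame: x ahead of the robot, y to its left, z up, the work surface at z = 0. Lengths are in m, angles in rad, forces in N, time in s.
With the tool pointing down it reaches from about 0.4 to 0.85 m from the base axis. Payload 4.5 kg.
Tool frame: the origin (TCP) lies at the very end of the fingers, on their centre line; the grasp point (between the pads) lies 19 mm behind it; y points along the fingers, x is the direction in which the jaws open and shut, and the axes are right-handed (so a half turn about y gives the same grasp; the last joint's range is limited). The gripper opens to 88 mm and grips with 3 to 60 N. Pads are 18 mm wide; open, the fingers measure 123 mm over their backs; the gripper's body (75 mm by 187 mm) begins 45 mm behind the grasp point.
Start: joints at [1.308, 0.689, -0.195, 1.565, 0.157, 0.902, -0.215], TCP at [0.183, -0.598, 0.239] pointing down, gripper open.
Joint ranges: [-3.01, 3.01], [-0.46, 2.08], [-1.47, 1.51], [0.13, 2.56], [-1, 4.14], [0.04, 2.09], [-2.66, 2.66]. Speed limits (rad/s): [2.57, 2.57, 3.14, 3.14, 3.14, 3.14, 3.14].

### API

Orientations are given as a unit quaternion [x, y, z, w].
In Python, from plant import r gives the robot as it stands.
- The arm moves only by the shell command python3 -m inch 'ROWS' [OPENING] [FORCE]. ROWS is JSON, a list of rows, each a list of 6 numbers: the shift along the tool's x, y, z in mm, then the turn, a rotation vector about the tool's x, y, z in rad. In form: [[x, y, z, ax, ay, az], ...]. A call has 1 to 12 rows; each row shifts and turns the commanded pose from where the row before left it, along the tool's axes as they then stand; what a row does not reach is not made up. A row lasts 1/12 s, in which the tool goes at most 41.7 mm and 7.16 degrees, less where a joint would pass 70% of its speed; a pose out of reach is approached as far as the arm can. A call is refused whole if a number of a shift passes 41.7 or a number of a turn 0.125, either way. A call with a gripper value outside its range is refused whole. OPENING is the finger opening in mm, from 0 to 88.1, set as the call begins (- or left out, the last holds). The fingers move at their own pace and stop on an object; FORCE is the grip in N (left out, the last holds). Time passes only in rows, so rows that do not move let the fingers close. It gives the time, the measured TCP pose, the force and the opening at its end, in the units of the state.
- r.get_state(): the state, without advancing time (a new reading comes with each control period).
- r.snapshot(name): name is "scene" or "top"; returns a dict with "img" (480x640x3 uint8, red, green, blue), "range_z" (480x640 float32, m along the optical axis (not along the pixel's ray), 0 where there is no reading), "mtx" (3x3 intrinsics, pixels), "camera_from_world" (4x4, takes a point from world to camera coordinates). Camera axes: x right, y down, z forward; pixel columns grow to the right and rows downward; lengths in m; the calibration is good to about 2 mm. A picture is of the moment at which its call begins.
- r.finish_job(): hands the job in, once; it reports no verdict.
The state is a dict: "clock": time; "q": joint angles; "qd": joint speeds; "joint_torque": joint torques, N m; "tool_pos": TCP position; "eef_rot": TCP orientation; "contact_force": force on the tool from outside, world axes, zero at the start; "moment": the same for the moment, N m; "opening": opening from 0.0 (shut) to 1.0 (fully open).
Only numpy, scipy, OpenCV 4.12 (cv2) and the standard library are available. Lean on these libraries where they do the work, as an engineer would, in place of code of your own. Each camera call takes 0.05 s, during which the arm holds its last target.

### The job

Call your colleague by pressing the red call button fully down and letting it come up again. Then pick up the blue shelf bracket, stand it on its foot on the bed of the jig between the two blue lines, flange flush against the aluminium stop plate, and press it against the plate so that the black pointer stands in the green band, never letting the pointer go into the red. Finish holding it like that, still pressing, so that your colleague can drive the screws; leave the pill bottle, the carton and the screwdriver alone.

Things in the scene. Friction and masses are not known exactly. Their poses are not given: they have to be found in the camera images.
- call (a joint): How far the red call button is pressed, in m: 0 up, 0.006 fully down. A spring brings it up; fully down takes about 5 N.
- call_top (a point): Centre of the top of the red call button (cap 32 mm across, in a white round housing 48 mm across and 12 mm high fixed to the counter). The top is 22 mm above the counter when up; it is pressed straight down. The button lies on the other side of the jig from the bracket.
- bracket: Loose blue steel shelf bracket, 0.25 kg. Origin: centre of its foot's underside. Foot 90 (x) by 50 by 5 mm thick. At the +x end a flange with two screw holes: x = 39 to 45 mm, 60 wide, 60 high. Behind it a fin 10 mm thick (y = -5 to 5), x = -22 to 39 mm, up to z = 65 mm: grip it across, from above, at x about 5. Starts flat on the counter beside the jig, flange roughly away from the robot.
- flange_face (a point): Point on the bracket's flange: middle of its outer (+x) face, 30 mm above the underside of the foot (bracket frame x = 45, y = 0, z = 30 mm). Axes as the bracket's.
- jig: Screwing jig fixed to the counter. Plywood bed 260 (x) by 190 by 12 mm thick; origin: centre of its underside. +x (turned up to 23 degrees from straight ahead of the robot) is the way to push. Two blue lines along x, inner edges at y = -37 and 37 mm. Sprung stop plate at x = 40 mm. Rail with the scale on top: y = 69 to 91, x = 30 to 110, 62 mm high; white, then green, then red.
- plunger (a joint): How far the stop plate and its pointer are pushed back along the jig's +x, in m: 0 at rest, end of travel 0.030. Pointer in the white up to 0.010, in the green from 0.010 to 0.020, in the red beyond. A spring resists: about 1 N plus 0.7 N per mm (8 N at 10 mm, 15 N at 20 mm), and pushes back when let go.
- stop_face (a point): Middle of the stop plate's flat face, 30 mm above the bed's top; axes as the jig's; moves with the plate. The flange's middle belongs here. The upright aluminium plate is 120 mm wide (y), 8 mm thick, up to 58 mm above the bed; its face looks to the jig's -x. A black pointer sticks out at its top, +y end, over the scale; the pointer's middle lies in the plane of the face.
- pill_bottle: Bystander: amber pill jar, 50 mm across, 85 mm high, loose; origin at the centre of its underside.
- carton: Bystander: white and green medicine carton 50 (x) by 90 (y) by 45 mm high, loose; origin at the centre of its underside.
- screwdriver: Bystander: the colleague's screwdriver, lying loose and crosswise on the counter beyond the jig.
Things that resemble listed ones, but are neither listed nor needed, are in the scene too. Of the things shaped like the bracket, the blue one is meant. Several things look just like the part that bears call: the one meant starts farthest to the robot's left.

How it is judged:
By the outcome, as a careful person would: the job done as asked, in the order asked, and still so for the second after the job is handed in, while the arm keeps its last pose, push and grip.
It also fails if it takes over 58 s, if anything falls off the work surface, if the arm or the gripper's body presses on something with over 40 N, if the wrist force passes 120 N, or if a joint passes its speed limit or range.

## Working session

There is one attempt and no reset: what is moved stays moved. The work goes in short steps, Python scripts to look and compute and a shell command to move; the robot and the scene stay as the last step left them, time stands still between calls to the robot, and variables do not carry over. Pictures are saved under pics/ and viewed, and the job is handed in when it is done.

```bash
ls; mkdir -p pics
cat > h.py <<'E'
import numpy as np, cv2
from plant import r
def snap(n,save):
    s=r.snapshot(n); cv2.imwrite('pics/%s.png'%save, s['img'][:,:,::-1]); np.savez('%s.npz'%save,**s); return s
E
python3 - <<'E'
from h import *
for n in ('scene','top'):
    s=snap(n,n+'0'); print(s['mtx'].tolist(), s['camera_from_world'].round(3).tolist())
st=r.get_state(); print({k:np.round(v,3).tolist() for k,v in st.items()})
E
```

```text
pics
[[581.0699967271439, 0.0, 324.32705096397535], [0.0, 581.0699967271439, 240.31025922651816], [0.0, 0.0, 1.0]] [[-0.306, 0.952, -0.013, 0.176], [0.793, 0.247, -0.557, -0.475], [-0.527, -0.181, -0.83, 1.602], [0.0, 0.0, 0.0, 1.0]]
[[614.507967437731, 0.0, 323.36539209359177], [0.0, 614.507967437731, 235.72413417272872], [0.0, 0.0, 1.0]] [[0.016, -1.0, 0.007, 0.015], [-0.983, -0.017, -0.181, 0.636], [0.181, -0.004, -0.983, 1.224], [0.0, 0.0, 0.0, 1.0]]
{'clock': 0.1, 'q': [1.308, 0.69, -0.195, 1.566, 0.157, 0.903, -0.215], 'qd': [-0.001, -0.002, 0.0, -0.003, 0.001, -0.001, 0.002], 'joint_torque': [-0.003, -52.85, -1.272, -15.384, -0.053, 0.002, 0.0], 'tool_pos': [0.183, -0.597, 0.238], 'eef_rot': [-0.568, 0.421, -0.42, 0.569], 'contact_force': [-0.814, -0.297, -1.1], 'moment': [0.021, 0.009, 0.024], 'opening': 1.002}
```

View pics/scene0.png

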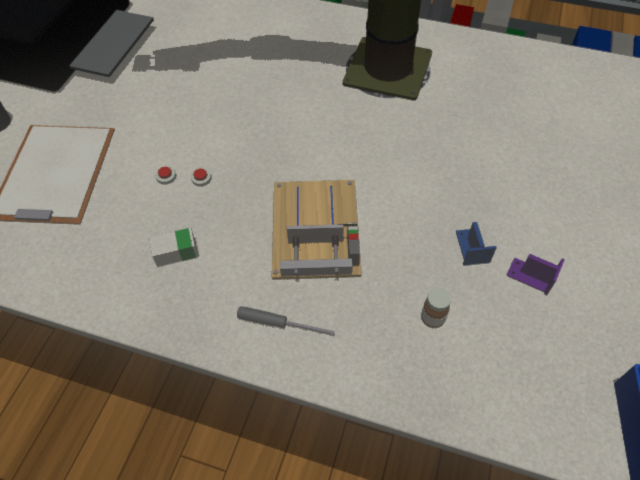

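View pics/top0.png

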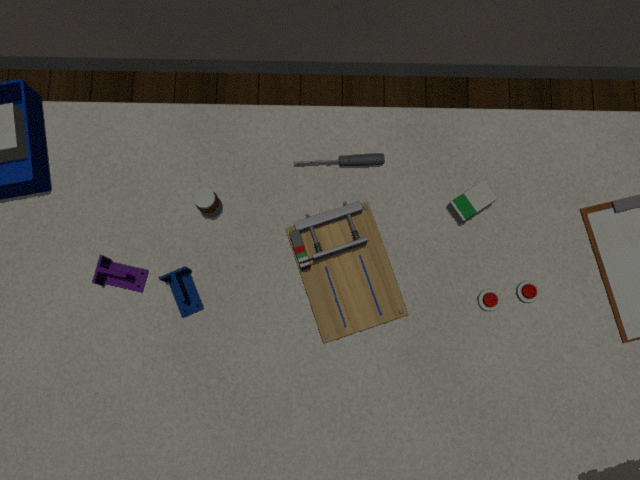

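The top view shows the buttons at (490,300) and (528,291). The left one, with larger y, is the one meant. The blue bracket is at (183,292), the jig at (347,272) and the pill jar at (208,205). Next I'll measure them.

```bash
cat >> h.py <<'E'
def ray(s,uv,z):
    K=np.array(s['mtx']);T=np.array(s['camera_from_world']);R=T[:3,:3];c=-R.T@T[:3,3]
    uv=np.atleast_2d(uv).astype(float)
    d=np.c_[(uv-K[:2,2])/[K[0,0],K[1,1]],np.ones(len(uv))]@R
    return c+d*((z-c[2])/d[:,2])[:,None]
def proj(s,P):
    T=np.array(s['camera_from_world']);P=np.atleast_2d(P)@T[:3,:3].T+T[:3,3];p=P@np.array(s['mtx']).T;return p[:,:2]/p[:,2:]
def blobs(m,amin=30):
    n,l,st,c=cv2.connectedComponentsWithStats(m.astype(np.uint8)); return [(st[i,4],c[i],l==i) for i in range(1,n) if st[i,4]>=amin]
E
python3 - <<'E'
from h import *
for n in ('scene0','top0'):
    s=np.load(n+'.npz'); h=cv2.cvtColor(s['img'],cv2.COLOR_RGB2HSV); H,S,V=h[...,0],h[...,1],h[...,2]
    print(n,'RED')
    for a,c,m in blobs(((H<8)|(H>172))&(S>140)&(V>70)): print(a,c.round(1),ray(s,c,.022).round(4))
    print('BLUE')
    for a,c,m in blobs((H>100)&(H<125)&(S>90)&(V>25)):
        ys,xs=np.nonzero(m); print(a,c.round(1),ray(s,c,.012).round(4)[0],cv2.minAreaRect(np.c_[xs,ys].astype(np.float32)))
    for k,b in (('br',((150,250,220,330) if n=='top0' else (440,210,510,280))),('jig',((280,190,420,350) if n=='top0' else (260,170,370,290)))):
        x0,y0,x1,y1=b; cv2.imwrite(f'pics/{n}_{k}.png',cv2.resize(s['img'][y0:y1,x0:x1,::-1],None,fx=4 if k=='jig' else 7,fy=4 if k=='jig' else 7,interpolation=cv2.INTER_CUBIC)[:600])
E
```

```text
scene0 RED
359 [461.8  14.7] [[-0.2619  0.1522  0.022 ]]
83 [164.  171.3] [[ 0.5373 -0.4102  0.022 ]]
87 [199.6 173.3] [[ 0.518  -0.3271  0.022 ]]
45 [353. 236.] [[0.5821 0.0679 0.022 ]]
BLUE
746 [592.9  38.4] [-0.2751  0.5238  0.012 ] ((592.4639892578125, 37.947998046875), (38.818145751953125, 20.482385635375977), 10.30484676361084)
127 [636.4  46.3] [-0.2745  0.6413  0.012 ] ((636.0, 46.0), (20.0, 6.0), 90.0)
38 [297.  205.5] [ 0.5326 -0.0791  0.012 ] ((297.0, 205.5), (37.0, 0.0), -90.0)
89 [477.9 234. ] [0.4888 0.3263 0.012 ] ((477.800048828125, 233.89999389648438), (24.349536895751953, 3.4785051345825195), 71.56504821777344)
275 [467.1 242.2] [0.5173 0.3075 0.012 ] ((474.7751770019531, 239.41156005859375), (26.894804000854492, 31.960954666137695), 72.18110656738281)
1893 [630.5 416.6] [0.8054 0.6546 0.012 ] ((626.9999389648438, 421.4999694824219), (114.99998474121094, 23.999996185302734), 90.0)
top0 RED
61 [299.4 248.8] [[0.6128 0.0757 0.022 ]]
148 [529.5 290.8] [[ 0.5309 -0.4132  0.022 ]]
151 [490.2 299.3] [[ 0.5116 -0.3294  0.022 ]]
BLUE
3272 [ 24.9 145.4] [0.8361 0.689  0.012 ] ((25.0, 138.5), (119.0, 50.0), 90.0)
98 [370.1 285.6] [ 0.5375 -0.0766  0.012 ] ((369.8692321777344, 285.0461730957031), (61.34983825683594, 1.719570279121399), 70.55996704101562)
926 [184.2 292.4] [0.5166 0.3183 0.012 ] ((181.3788299560547, 292.52471923828125), (45.9847526550293, 29.977405548095703), 67.16634368896484)
95 [335.1 296.4] [ 0.5132 -0.0023  0.012 ] ((335.07208251953125, 296.4755859375), (62.29766845703125, 1.7586745023727417), 71.25865936279297)
```

View crops.

View pics/top0_br.png

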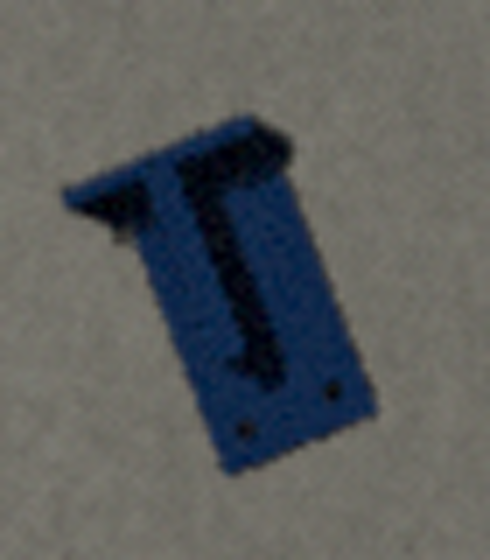

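View pics/scene0_br.png

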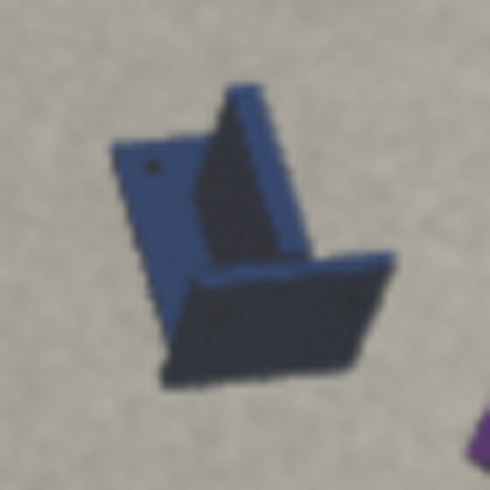

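View pics/top0_jig.png

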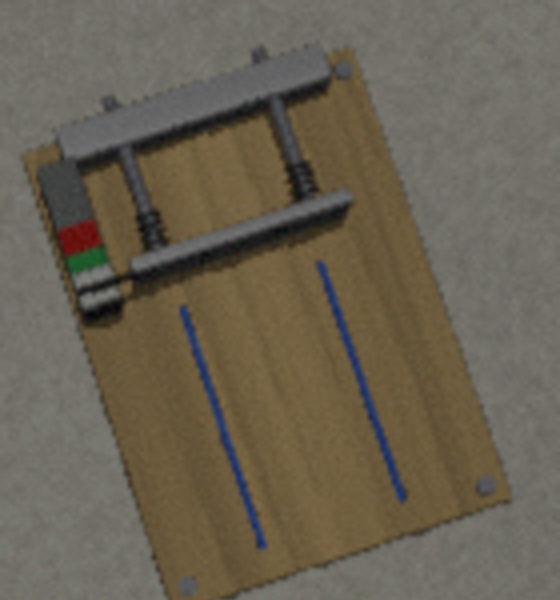

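Run:
```python
from h import *
from scipy.optimize import least_squares
t=np.load('top0.npz'); s=np.load('scene0.npz')
def crop(c,o,k): return (np.array(c,float)+.5)/k-.5+o
def fit(obs,x0):
    def f(p):
        c,d=np.cos(p[2]),np.sin(p[2]);R=np.array([[c,-d],[d,c]]);e=[]
        for im,pts,uv in obs:
            w=np.array(pts,float)/1000; w[:,:2]=w[:,:2]@R.T+p[:2]
            e.append((proj(im,w)-uv).ravel())
        return np.concatenate(e)
    o=least_squares(f,x0);print(o.x.round(4),np.degrees(o.x[2]).round(2),o.fun.round(1).tolist());return o.x
ot=(t,[(-45,25,5),(-45,-25,5),(45,30,60),(45,-30,60)],crop([(230,474),(376,411),(62,190),(250,115)],(150,250),7))
os=(s,[(45,-30,0),(45,30,0),(45,-30,60),(45,30,60),(-45,-25,5)],crop([(162,388),(352,372),(200,285),(395,262),(112,143)],(440,210),7))
for o in ([ot],[os],[ot,os]): fit(o,[.5,.3,.3])
print('jig')
jt=(t,[(130,95,12),(130,-95,12),(-130,-95,12)],crop([(25,155),(355,50),(512,500)],(280,190),4))
js=(s,[(130,-95,12),(130,95,12),(-130,-95,12),(-130,95,12)],[(272,276),(360,275),(274,182),(355,180.5)])
for o in ([jt],[js],[jt,js]): fit(o,[.5,0,.3])
# blue lines via mask
h=cv2.cvtColor(t['img'],cv2.COLOR_RGB2HSV);m=(h[...,0]>100)&(h[...,0]<125)&(h[...,1]>90)&(h[...,2]>25)
for a,c,k in blobs(m,80):
    if 320<c[0]<380:
        ys,xs=np.nonzero(k);P=ray(t,np.c_[xs,ys],.012);v=cv2.fitLine(P[:,:2].astype(np.float32),cv2.DIST_L2,0,.01,.01).ravel();print(v,np.degrees(np.arctan(v[1]/v[0])))
```

```text
[0.5147 0.3172 0.4206] 24.1 [-0.5, 0.4, 0.7, 0.1, -0.3, 0.1, 0.2, -0.6]
[0.5175 0.3185 0.421 ] 24.12 [-0.2, 0.4, 0.1, -0.2, -0.2, -0.1, 0.5, 0.3, -0.2, -0.4]
[0.516  0.3179 0.4226] 24.21 [-0.8, -0.2, 0.4, -0.5, -0.6, -0.5, -0.2, -1.3, -0.3, -0.3, 0.0, -0.8, -0.3, -0.8, 0.4, -0.4, -0.3, -1.0]
jig
[ 0.5675 -0.025   0.333 ] 19.08 [-0.5, -0.3, -0.1, -0.5, 0.6, 0.8]
[ 0.5736 -0.0218  0.3293] 18.86 [-1.4, 1.1, 1.0, 0.1, 0.3, -0.6, 0.1, -1.0]
[ 0.5703 -0.0233  0.3286] 18.83 [-1.0, -1.9, -0.5, -1.7, -0.4, -0.3, -1.6, -0.4, 0.7, -1.4, 0.2, -1.8, -0.1, -2.1]
[ 0.9429109   0.3330451   0.5376292  -0.07653447] 19.453703
[ 0.9438938   0.3302491   0.5134226  -0.00221722] 19.283894
```

View pics/scene0_jig.png

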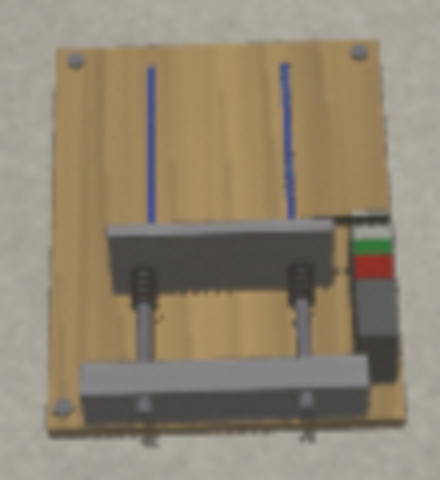

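```bash
cat >> h.py <<'E'
from scipy.spatial.transform import Rotation as Ro
def go(target,yaw=None):
    """print remaining shift in tool mm & turn about tool y so tool x has yaw (mod pi)"""
    st=r.get_state();R=Ro.from_quat(st['eef_rot']);M=R.as_matrix();p=np.array(st['tool_pos'])
    print('t %.2f p'%st['clock'],p.round(4),'F',np.round(st['contact_force'],1),'open',round(st['opening'],3))
    print('tool x',M[:,0].round(3),'y',M[:,1].round(3),'z',M[:,2].round(3),'xyaw',np.degrees(np.arctan2(M[1,0],M[0,0])).round(2),'q7',round(st['q'][6],2))
    print('shift mm',((np.array(target)-p)@M*1000).round(1))
    if yaw is not None:
        # desired frames
        for k in (0,np.pi):
            x=np.array([np.cos(yaw+k),np.sin(yaw+k),0]);y=np.array([0,0,-1.]);D=np.c_[x,y,np.cross(x,y)]
            print('turn',Ro.from_matrix(M.T@D).as_rotvec().round(4))
E
python3 -c "
from h import *
go([.515,-.328,.06],0)"
```

```text
t 0.10 p [ 0.1826 -0.5972  0.238 ] F [-0.8 -0.3 -1.1] open 1.002
tool x [ 0.293 -0.956 -0.002] y [-0.001  0.001 -1.   ] z [ 0.956  0.293 -0.   ] xyaw -72.99 q7 -0.22
shift mm [-159.8  178.2  396.6]
turn [-9.0000e-04 -1.2739e+00 -1.5000e-03]
turn [ 1.6000e-03  1.8677e+00 -1.0000e-03]
```

```bash
python3 -m inch '[[-14.5,11,36,0,0,0],[-14.5,11,36,0,0,0],[-14.5,11,36,0,0,0],[-14.5,11,36,0,0,0],[-14.5,11,36,0,0,0],[-14.5,11,36,0,0,0],[-14.5,11,36,0,0,0],[-14.5,11,36,0,0,0],[-14.5,11,36,0,0,0],[-14.5,11,36,0,0,0],[-14.5,11,36,0,0,0],[0,0,0,0,0,0]]' 0 10; python3 -c "
from h import *
go([.515,-.328,.04],0)"
```

```text
clock: 1.1
tool_pos: [0.5224, -0.3191, 0.1155]
eef_rot: [-0.568, 0.417, -0.416, 0.574]
contact_force: [1.1, 1.1, 0.1]
opening: 0.117
t 1.10 p [ 0.5224 -0.3191  0.1155] F [1.1 1.1 0.1] open 0.117
tool x [ 0.305 -0.952 -0.006] y [ 0.004  0.008 -1.   ] z [0.952 0.305 0.006] xyaw -72.24 q7 -0.89
shift mm [  6.7  75.4 -10.3]
turn [-9.3000e-03 -1.2608e+00 -1.2000e-03]
turn [ 1.3000e-03  1.8808e+00 -1.0100e-02]
```

```bash
python3 -m inch '[[0,0,0,0,0,0],[3,25,-5,0,0,0],[2,25,-4,0,0,0],[0,15,0,0,0,0],[0,0,0,0,0,0],[0,0,0,0,0,0]]'; python3 -c "
from h import *
go([.515,-.328,.03],0)
snap('scene','b1');s=snap('top','b2')
cv2.imwrite('pics/b2c.png',cv2.resize(s['img'][240:360,430:570,::-1],None,fx=4,fy=4,interpolation=2))
s=np.load('b1.npz');cv2.imwrite('pics/b1c.png',cv2.resize(s['img'][110:230,130:270,::-1],None,fx=4,fy=4,interpolation=2))
"
```

```text
clock: 1.6
tool_pos: [0.5061, -0.338, 0.0525]
eef_rot: [0.568, -0.422, 0.421, -0.568]
contact_force: [0.1, 0.6, -0.2]
opening: 0.008
t 1.60 p [ 0.5061 -0.338   0.0525] F [ 0.1  0.6 -0.2] open 0.008
tool x [ 0.29  -0.957 -0.   ] y [-0.002 -0.    -1.   ] z [ 0.957  0.29  -0.002] xyaw -73.12 q7 -0.89
shift mm [-6.9 22.5 11.4]
turn [ 0.0013 -1.2761 -0.0016]
turn [1.7000e-03 1.8654e+00 1.4000e-03]
```

View pics/b1c.png

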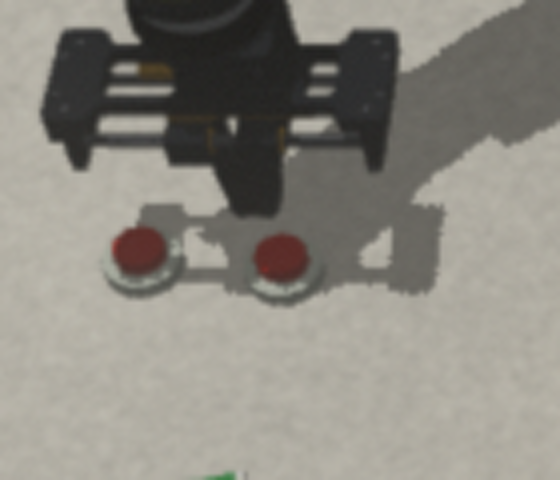

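The closed tip at (248,213) in the crop hangs just short of the correct button at (282,257). I'll shift and press.

```bash
python3 -m inch '[[-7,10,11,0,0,0],[0,10,0,0,0,0],[0,0,0,0,0,0],[0,0,0,0,0,0],[0,0,0,0,0,0]]'; python3 -c "
from h import *
go([.515,-.328,.03],0)"
```

```text
clock: 2.12
tool_pos: [0.5161, -0.3269, 0.0326]
eef_rot: [0.569, -0.421, 0.42, -0.568]
contact_force: [-0.3, 0.4, -0.2]
opening: 0.004
t 2.12 p [ 0.5161 -0.3269  0.0326] F [-0.3  0.4 -0.2] open 0.004
tool x [ 0.293 -0.956  0.   ] y [-0. -0. -1.] z [ 0.956  0.293 -0.   ] xyaw -72.98 q7 -0.91
shift mm [ 0.7  2.6 -1.4]
turn [ 5.0000e-04 -1.2738e+00 -2.0000e-04]
turn [2.0000e-04 1.8678e+00 5.0000e-04]
```

```bash
python3 -m inch '[[0,6,0,0,0,0],[0,6,0,0,0,0],[0,4,0,0,0,0],[0,0,0,0,0,0],[0,0,0,0,0,0],[0,0,0,0,0,0]]';python3 -m inch '[[0,2,0,0,0,0],[0,0,0,0,0,0],[0,0,0,0,0,0]]'
```

```text
clock: 2.62
tool_pos: [0.5165, -0.3275, 0.017]
eef_rot: [0.568, -0.42, 0.421, -0.568]
contact_force: [0.3, -1.2, 4.7]
opening: 0.004
clock: 2.87
tool_pos: [0.5166, -0.3275, 0.0163]
eef_rot: [0.568, -0.42, 0.421, -0.568]
contact_force: [-1.2, 0.5, 14.8]
opening: 0.006
```

```bash
python3 -m inch '[[0,-10,0,0,0,0],[0,-20,0,0,0,0],[0,-25,0,0,0,0],[0,-30,0,0,0,0],[0,-20,0,0,0,0],[0,0,0,0,0,0]]'; python3 -c "
from h import *
go([.5205,.320,.15],np.radians(114.2))
s=snap('top','c1');h=cv2.cvtColor(s['img'],cv2.COLOR_RGB2HSV);cv2.imwrite('pics/c1c.png',cv2.resize(s['img'][240:360,430:570,::-1],None,fx=4,fy=4))"
python3 -m inch '[[-20,-5,6,0,0,0],[-38,0,11.7,0,0,0],[-38,0,11.7,0,0,0],[-38,0,11.7,0,0,0],[-38,0,11.7,0,0,0],[-38,0,11.7,0,0,0],[-38,0,11.7,0,0,0],[-38,0,11.7,0,0,0],[-38,0,11.7,0,0,0],[-38,0,11.7,0,0,0],[-38,0,11.7,0,0,0],[-38,0,11.7,0,0,0]]' 45; python3 -c "
from h import *
go([.5205,.320,.15],np.radians(114.2))
s=snap('scene','c2');cv2.imwrite('pics/c2c.png',cv2.resize(s['img'][110:230,130:270,::-1],None,fx=4,fy=4))"
```

```text
clock: 3.37
tool_pos: [0.5182, -0.3281, 0.1236]
eef_rot: [-0.568, 0.418, -0.423, 0.569]
contact_force: [1.1, -0.3, 0.4]
opening: 0.007
t 3.37 p [ 0.5182 -0.3281  0.1236] F [ 1.1 -0.3  0.4] open 0.007
tool x [ 0.292 -0.956  0.005] y [ 0.006 -0.003 -1.   ] z [0.956 0.292 0.005] xyaw -73.02 q7 -0.89
shift mm [-619.   -28.5  191.6]
turn [-0.0077  3.0156 -0.0067]
turn [-0.0044 -0.1259  0.0051]
clock: 4.42
tool_pos: [0.5153, 0.133, 0.1232]
eef_rot: [0.569, -0.421, 0.42, -0.567]
contact_force: [0.5, 0.4, 0.1]
opening: 0.511
t 4.42 p [0.5153 0.133  0.1232] F [0.5 0.4 0.1] open 0.511
tool x [ 0.293 -0.956  0.   ] y [-0.003 -0.001 -1.   ] z [ 0.956  0.293 -0.003] xyaw -72.99 q7 -1.56
shift mm [-177.3  -27.1   59.6]
turn [-1.0000e-04  3.0162e+00  5.1000e-03]
turn [ 3.400e-03 -1.254e-01  1.000e-04]
```

```bash
python3 -m inch '[[-37,0,12,0,0,0],[-37,0,12,0,0,0],[-37,0,12,0,0,0],[-37,0,12,0,0,0],[-29,0,11,0,0,0],[0,0,0,0,-0.12,0],[0,0,0,0,0,0],[0,0,0,0,0,0]]' 45; python3 -c "
from h import *
go([.5205,.320,.15],np.radians(114.2))
s=snap('scene','d1');cv2.imwrite('pics/d1c.png',cv2.resize(s['img'][150:300,400:580,::-1],None,fx=4,fy=4,interpolation=2))
s=snap('top','d2');cv2.imwrite('pics/d2c.png',cv2.resize(s['img'][230:350,110:260,::-1],None,fx=4,fy=4,interpolation=2))"
```

```text
clock: 5.13
tool_pos: [0.5207, 0.3163, 0.1232]
eef_rot: [0.593, -0.387, 0.386, -0.591]
contact_force: [0.1, -0.2, -0.2]
opening: 0.507
t 5.13 p [0.5207 0.3163 0.1232] F [ 0.1 -0.2 -0.2] open 0.507
tool x [ 0.402 -0.916  0.001] y [-0.002 -0.003 -1.   ] z [ 0.916  0.402 -0.003] xyaw -66.3 q7 -1.71
shift mm [ -3.5 -26.8   1.2]
turn [-2.3000e-03  3.1328e+00  5.3000e-03]
turn [ 0.0034 -0.0087  0.0014]
```

View pics/d1c.png

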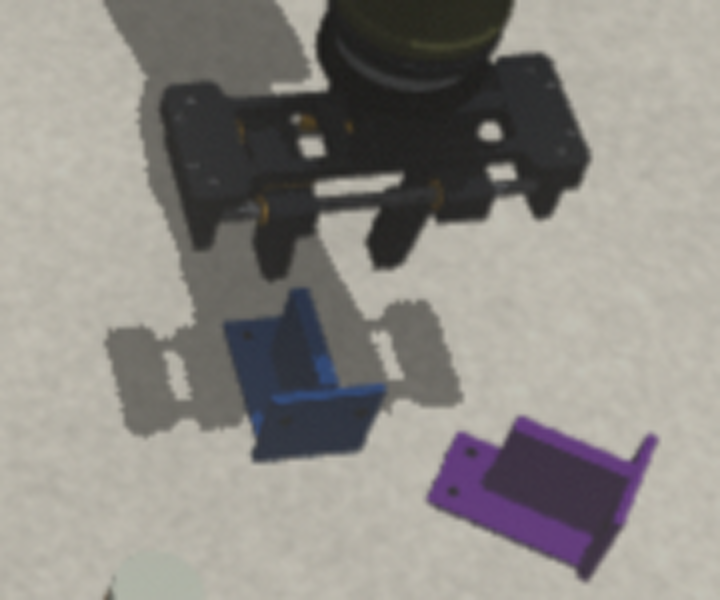

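View pics/c2c.png

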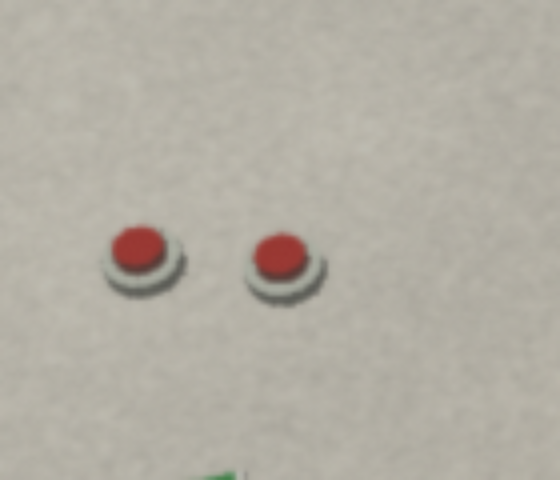

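The button is up again, with its cap at (282,257) like its neighbour. The jaws are above the fin, so I'll descend and grip.

```bash
python3 -m inch '[[-3.5,25,1,0,-0.009,0],[0,30,0,0,0,0],[0,28,0,0,0,0],[0,12,0,0,0,0],[0,0,0,0,0,0],[0,0,0,0,0,0]]' 45; python3 -c "
from h import *
go([.5205,.320,.025],np.radians(114.2))
s=snap('scene','e1');cv2.imwrite('pics/e1c.png',cv2.resize(s['img'][150:300,400:580,::-1],None,fx=4,fy=4,interpolation=2))"
```

```text
clock: 5.73
tool_pos: [0.5213, 0.3204, 0.0297]
eef_rot: [0.594, -0.384, 0.384, -0.594]
contact_force: [0.8, 0.7, 0.9]
opening: 0.508
t 5.73 p [0.5213 0.3204 0.0297] F [0.8 0.7 0.9] open 0.508
tool x [ 0.411 -0.912  0.001] y [-0.    -0.001 -1.   ] z [ 0.912  0.411 -0.001] xyaw -65.72 q7 -1.7
shift mm [ 0.   4.7 -0.9]
turn [ 1.4000e-03 -3.1402e+00 -1.3000e-03]
turn [0.0008 0.0014 0.0009]
```

View pics/e1c.png

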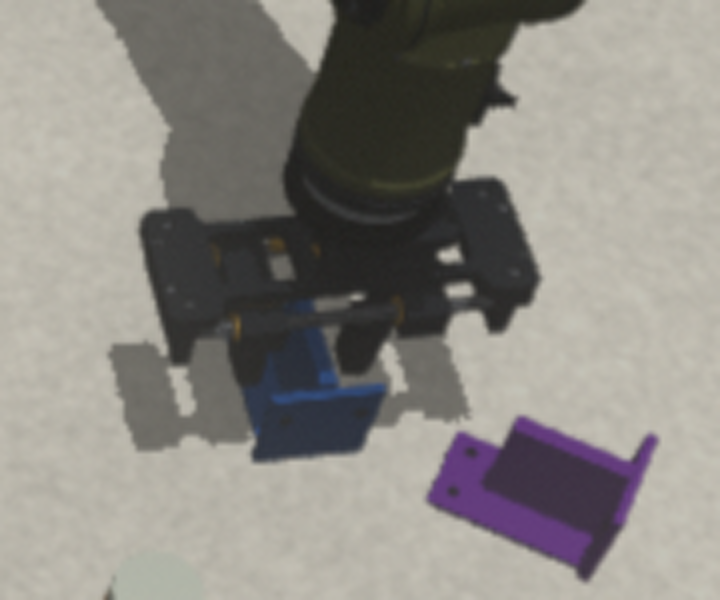

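```bash
python3 -m inch '[[0,4,0,0,0,0],[0,0,0,0,0,0],[0,0,0,0,0,0],[0,0,0,0,0,0],[0,0,0,0,0,0],[0,0,0,0,0,0],[0,0,0,0,0,0],[0,0,0,0,0,0]]' 0 40; python3 -c "
from h import *
go([.5205,.320,.025],np.radians(114.2))"
```

```text
clock: 6.45
tool_pos: [0.5212, 0.3217, 0.0261]
eef_rot: [-0.594, 0.383, -0.383, 0.594]
contact_force: [-0.5, 0.1, 2.5]
opening: 0.109
t 6.45 p [0.5212 0.3217 0.0261] F [-0.5  0.1  2.5] open 0.109
tool x [ 0.413 -0.911 -0.   ] y [ 0.  0. -1.] z [0.911 0.413 0.   ] xyaw -65.6 q7 -1.7
shift mm [ 1.2  1.1 -1.3]
turn [-1.0000e-04 -3.1382e+00  7.0000e-04]
turn [-0.0004  0.0034 -0.0001]
```

```bash
python3 -m inch '[[0,-15,0,0,0,0],[0,-30,0,0,0,0],[0,-35,0,0,0,0],[0,-30,0,0,0,0],[0,0,0,0,0.085,0],[0,0,0,0,0,0],[0,0,0,0,0,0]]' 0 40; python3 -c "
from h import *
go([.5332,-.0363,.13],np.radians(109.2))"
```

```text
clock: 7.03
tool_pos: [0.5202, 0.3211, 0.1351]
eef_rot: [0.579, -0.408, 0.407, -0.577]
contact_force: [-0.4, -1.0, -3.6]
opening: 0.11
t 7.03 p [0.5202 0.3211 0.1351] F [-0.4 -1.  -3.6] open 0.11
tool x [ 0.336 -0.942  0.001] y [-0.001 -0.001 -1.   ] z [ 0.942  0.336 -0.002] xyaw -70.35 q7 -1.76
shift mm [ 341.     5.5 -107.9]
turn [ 1.1000e-03 -3.1338e+00 -2.7000e-03]
turn [0.0017 0.0078 0.0007]
```

```bash
python3 -m inch '[[15,0,-5,0,0,0],[34,0,-11,0,0,0],[34,0,-11,0,0,0],[34,0,-11,0,0,0],[34,0,-11,0,0,0],[34,0,-11,0,0,0],[34,0,-11,0,0,0],[34,0,-11,0,0,0],[34,0,-11,0,0,0],[34,0,-11,0,0,0],[20,0,-4,0,0.008,0],[0,0,0,0,0,0]]'; python3 -m inch '[[0,0,0,0,0,0],[0,0,0,0,0,0],[0,0,0,0,0,0]]'; python3 -c "
from h import *
go([.5332,-.0363,.05],np.radians(109.2))
s=snap('scene','f1');cv2.imwrite('pics/f1c.png',cv2.resize(s['img'][150:300,240:420,::-1],None,fx=4,fy=4,interpolation=2))
s=snap('top','f2');cv2.imwrite('pics/f2c.png',cv2.resize(s['img'][190:350,250:440,::-1],None,fx=4,fy=4,interpolation=2)[:600])"
```

```text
clock: 8.03
tool_pos: [0.5315, -0.0448, 0.1347]
eef_rot: [0.576, -0.413, 0.413, -0.572]
contact_force: [-0.0, 0.1, -2.4]
opening: 0.107
clock: 8.28
tool_pos: [0.5325, -0.0345, 0.1352]
eef_rot: [-0.576, 0.41, -0.409, 0.577]
contact_force: [-0.6, 0.2, -2.7]
opening: 0.111
t 8.28 p [ 0.5325 -0.0345  0.1352] F [-0.6  0.2 -2.7] open 0.111
tool x [ 0.329 -0.944 -0.001] y [-0.001  0.001 -1.   ] z [ 0.944  0.329 -0.001] xyaw -70.77 q7 -1.27
shift mm [ 2.1 85.2  0.1]
turn [-2.3000e-03 -3.1411e+00 -1.6000e-03]
turn [ 0.001   0.0005 -0.0015]
```

View pics/f1c.png

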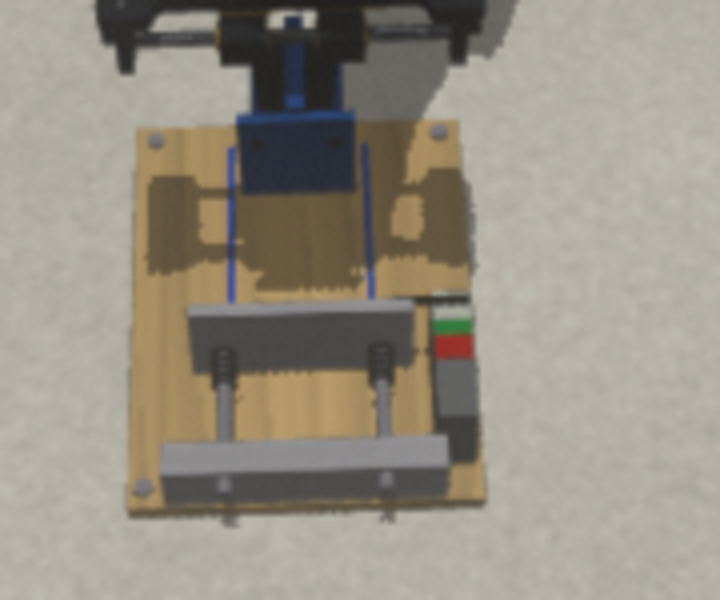

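View pics/f2c.png

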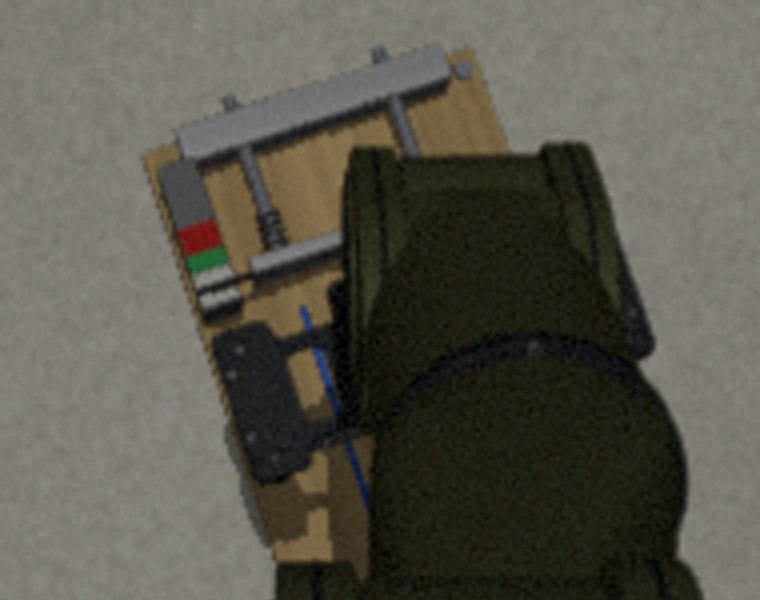

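The bracket hangs level above the bed, flange towards the plate, between the lines. Lowering it next.

```bash
python3 -m inch '[[2,25,0,0,0,0],[0,30,0,0,0,0],[0,25,0,0,0,0],[0,10,0,0,0,0],[0,0,0,0,0,0],[0,0,0,0,0,0],[0,0,0,0,0,0]]'; python3 -c "
from h import *
go([.5332,-.0363,.038],np.radians(109.2))
s=snap('scene','g1');cv2.imwrite('pics/g1c.png',cv2.resize(s['img'][165:285,260:380,::-1],None,fx=5,fy=5,interpolation=2))
"
```

```text
clock: 8.97
tool_pos: [0.5349, -0.0376, 0.0469]
eef_rot: [-0.576, 0.409, -0.411, 0.576]
contact_force: [0.3, -0.2, -2.1]
opening: 0.106
t 8.97 p [ 0.5349 -0.0376  0.0469] F [ 0.3 -0.2 -2.1] open 0.106
tool x [ 0.327 -0.945  0.001] y [ 0.002 -0.    -1.   ] z [0.945 0.327 0.002] xyaw -70.9 q7 -1.28
shift mm [-1.8  8.9 -1.2]
turn [-1.3000e-03  3.1398e+00 -3.2000e-03]
turn [-0.0021 -0.0018  0.0008]
```

View pics/g1c.png

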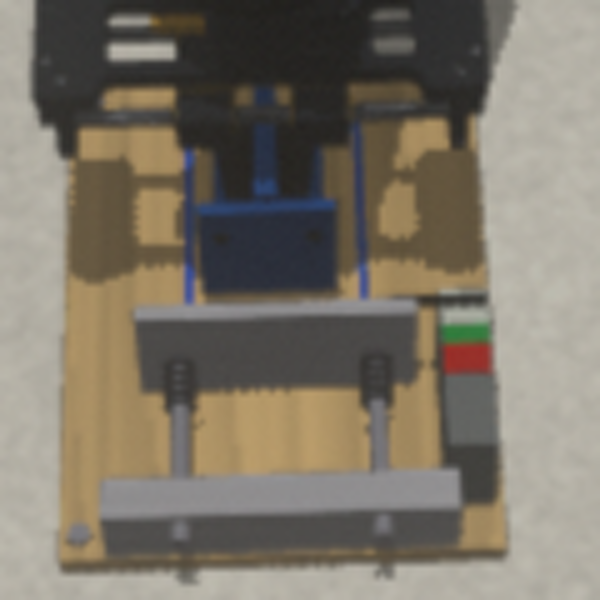

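Run:
```python
from h import *
s=np.load('g1.npz');g=cv2.GaussianBlur(s['img'].astype(np.float32),(3,3),0.7)
def edge(x0,x1,ya,yb,ch,sgn,z):
    # per-column strongest gradient subpixel between rows
    P=[]
    for x in range(x0,x1+1):
        c=g[ya:yb+1,x,:].astype(float)@np.array(ch); d=np.gradient(c)*sgn; w=np.clip(d,0,None); k=int(np.argmax(d)); lo,hi=max(0,k-1),min(len(w),k+2)
        P.append((x,ya+(w[lo:hi]*np.arange(lo,hi)).sum()/w[lo:hi].sum()))
    P=np.array(P);m=np.ones(len(P),bool)
    for _ in range(4):
        f=np.polyfit(P[m,0],P[m,1],1);e=abs(P[:,1]-np.polyval(f,P[:,0]));m=e<max(.25,2*np.median(e))
    a=ray(s,[(x0,np.polyval(f,x0)),(x1,np.polyval(f,x1))],z);d=a[1]-a[0]
    print('slope',np.degrees(f[0]).round(2),'rms',e[m].std().round(2),m.sum(),'yaw',np.degrees(np.arctan2(-d[0],d[1])).round(2),a.round(4).tolist())
g1=[.33,.33,.33]
print('flange bottom');edge(302,325,218,227,g1,1,.0209)
print('flange top back');edge(302,325,203,210,[-.5,-.5,1],1,.081)
print('flange top front');edge(302,325,204,212,[.3,.3,.4],-1,.081)
print('plate top rear');edge(290,340,224,230,g1,1,.07)
print('plate top front');edge(290,340,225,232,g1,-1,.07)
print('bed front');edge(276,356,272,280,g1,-1,.012)
h=cv2.cvtColor(s['img'],cv2.COLOR_RGB2HSV);m=(h[...,0]>100)&(h[...,0]<128)&(h[...,1]>90)&(h[...,2]>25)
for lo,hi in((294,300),(329,336)):
    k=np.zeros_like(m);k[192:225,lo:hi]=m[192:225,lo:hi];ys,xs=np.nonzero(k);P=ray(s,np.c_[xs,ys],.012)
    v=cv2.fitLine(P[:,:2].astype(np.float32),cv2.DIST_HUBER,0,.01,.01).ravel();print(len(P),v.round(4),np.degrees(np.arctan2(v[1],v[0])))
```

```text
flange bottom
slope -3.2 rms 0.07 21 yaw 21.21 [[0.5869, -0.0479, 0.0209], [0.5685, -0.0004, 0.0209]]
flange top back
slope -3.18 rms 0.06 19 yaw 21.24 [[0.5766, -0.0486, 0.081], [0.5588, -0.0028, 0.081]]
flange top front
slope -2.87 rms 0.03 23 yaw 20.85 [[0.584, -0.0461, 0.081], [0.5665, -0.0003, 0.081]]
plate top rear
slope -0.93 rms 0.06 48 yaw 18.43 [[0.6264, -0.0587, 0.07], [0.5932, 0.0413, 0.07]]
plate top front
slope -1.65 rms 0.05 51 yaw 19.31 [[0.6351, -0.0556, 0.07], [0.6004, 0.0435, 0.07]]
bed front<stdin>:8: RuntimeWarning: invalid value encountered in scalar divide
Traceback (most recent call last):
TypeError: expected non-empty vector for x
```

The bracket is about 3 mm right of centre and about 2° more turned than the plate. I'll correct both and lower it onto the bed.

```bash
python3 -m inch '[[-4,3,0,0,0.026,0],[0,3,0,0,0,0],[0,1.5,0,0,0,0],[0,0,0,0,0,0],[0,0,0,0,0,0],[0,0,0,0,0,0]]'; python3 -c "
from h import *
go([.5332,-.0363,.038],np.radians(109.2))
s=snap('scene','i1');cv2.imwrite('pics/i1c.png',cv2.resize(s['img'][165:285,260:380,::-1],None,fx=5,fy=5,interpolation=2))
"
```

```text
clock: 9.52
tool_pos: [0.5326, -0.0342, 0.0382]
eef_rot: [0.571, -0.418, 0.418, -0.57]
contact_force: [-0.0, -0.5, -2.3]
opening: 0.111
t 9.52 p [ 0.5326 -0.0342  0.0382] F [-0.  -0.5 -2.3] open 0.111
tool x [ 0.302 -0.953  0.   ] y [ 0. -0. -1.] z [0.953 0.302 0.   ] xyaw -72.43 q7 -1.3
shift mm [ 2.2  0.2 -0.1]
turn [-3.0000e-04  3.1132e+00 -1.0000e-04]
turn [-0.0001 -0.0284  0.0002]
```

View pics/i1c.png

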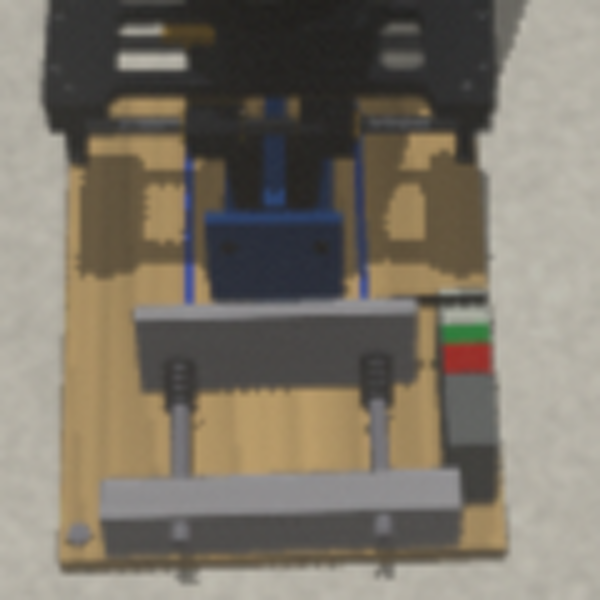

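```bash
python3 -m inch '[[0,1,0,0,0,0],[0,1,0,0,0,0],[0,0,0,0,0,0],[0,0,0,0,0,0]]'
python3 - <<'E'
from h import *
s=np.load('i1.npz');g=cv2.GaussianBlur(s['img'].astype(np.float32),(3,3),0.7)
def edge(x0,x1,ya,yb,ch,sgn,z):
    P=[]
    for x in range(x0,x1+1):
        c=g[ya:yb+1,x,:].astype(float)@np.array(ch); d=np.gradient(c)*sgn; w=np.clip(d,0,None); k=int(np.argmax(d)); lo,hi=max(0,k-1),min(len(w),k+2)
        P.append((x,ya+(w[lo:hi]*np.arange(lo,hi)).sum()/w[lo:hi].sum()))
    P=np.array(P);m=np.ones(len(P),bool)
    for _ in range(4):
        f=np.polyfit(P[m,0],P[m,1],1);e=abs(P[:,1]-np.polyval(f,P[:,0]));m=e<max(.25,2*np.median(e))
    a=ray(s,[(x0,np.polyval(f,x0)),(x1,np.polyval(f,x1))],z);d=a[1]-a[0]
    print('slope',np.degrees(f[0]).round(2),'rms',e[m].std().round(2),m.sum(),'yaw',np.degrees(np.arctan2(-d[0],d[1])).round(2),a.round(4).tolist())
print('flange top back');edge(303,326,204,211,[-.5,-.5,1],1,.072)
print('flange top front');edge(303,326,205,213,[.3,.3,.4],-1,.072)
print('plate top front');edge(290,340,225,232,[.33]*3,-1,.07)
E
```

```text
clock: 9.9
tool_pos: [0.5327, -0.0342, 0.038]
eef_rot: [-0.57, 0.417, -0.418, 0.571]
contact_force: [-2.4, 0.8, 14.8]
opening: 0.115
flange top back
slope -0.27 rms 0.06 16 yaw 17.6 [[0.5741, -0.0476, 0.072], [0.5591, -0.0005, 0.072]]
flange top front
slope -0.59 rms 0.05 19 yaw 18.0 [[0.5812, -0.0452, 0.072], [0.566, 0.0017, 0.072]]
plate top front
slope -1.73 rms 0.04 46 yaw 19.41 [[0.6353, -0.0555, 0.07], [0.6005, 0.0435, 0.07]]
```

```bash
python3 -m inch '[[0,-1.5,0,0,-0.014,0],[0,0,0,0,0,0],[0,0,12,0,0,0],[0,0,12,0,0,0],[0,0,6,0,0,0],[0,0,0,0,0,0],[0,0,0,0,0,0],[0,0,0,0,0,0]]'; python3 -c "
from h import *
go([.5332,-.0363,.038],np.radians(109.2))
s=snap('scene','j1');cv2.imwrite('pics/j1c.png',cv2.resize(s['img'][165:285,260:380,::-1],None,fx=5,fy=5,interpolation=2))
"
```

```text
clock: 10.57
tool_pos: [0.5613, -0.0249, 0.038]
eef_rot: [-0.573, 0.414, -0.414, 0.573]
contact_force: [-0.8, -1.0, 5.7]
opening: 0.111
t 10.57 p [ 0.5613 -0.0249  0.038 ] F [-0.8 -1.   5.7] open 0.111
tool x [ 0.315 -0.949  0.001] y [ 0.001 -0.    -1.   ] z [0.949 0.315 0.001] xyaw -71.64 q7 -1.3
shift mm [  1.9  -0.  -30.3]
turn [-9.000e-04  3.127e+00 -1.000e-03]
turn [-0.0007 -0.0146  0.0006]
```

View pics/j1c.png

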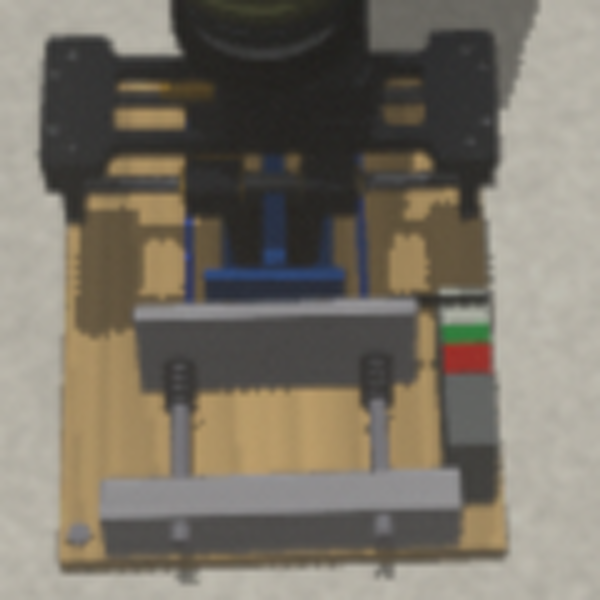

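```bash
python3 -m inch '[[0,0,5,0,0,0],[0,0,5,0,0,0],[0,0,0,0,0,0],[0,0,0,0,0,0],[0,0,0,0,0,0]]'; python3 -m inch '[[0,0,3,0,0,0],[0,0,3,0,0,0],[0,0,0,0,0,0],[0,0,0,0,0,0],[0,0,0,0,0,0]]'; python3 -c "
from h import *
go([.5332,-.0363,.038],np.radians(109.2))
s=snap('scene','k1');cv2.imwrite('pics/k1c.png',cv2.resize(s['img'][165:285,260:380,::-1],None,fx=5,fy=5,interpolation=2))
"
```

```text
clock: 11.03
tool_pos: [0.5644, -0.0239, 0.038]
eef_rot: [0.576, -0.417, 0.412, -0.57]
contact_force: [-11.0, -3.5, 15.8]
opening: 0.113
clock: 11.45
tool_pos: [0.5706, -0.0222, 0.038]
eef_rot: [0.576, -0.417, 0.412, -0.57]
contact_force: [-11.2, -4.1, 16.1]
opening: 0.108
t 11.45 p [ 0.5706 -0.0222  0.038 ] F [-11.2  -4.1  16.1] open 0.108
tool x [ 0.313 -0.95  -0.   ] y [-0.011 -0.003 -1.   ] z [ 0.95   0.313 -0.011] xyaw -71.73 q7 -1.3
shift mm [  1.7   0.4 -39.9]
turn [9.0000e-04 3.1253e+00 1.7200e-02]
turn [ 0.011  -0.0163 -0.0006]
```

View pics/k1c.png

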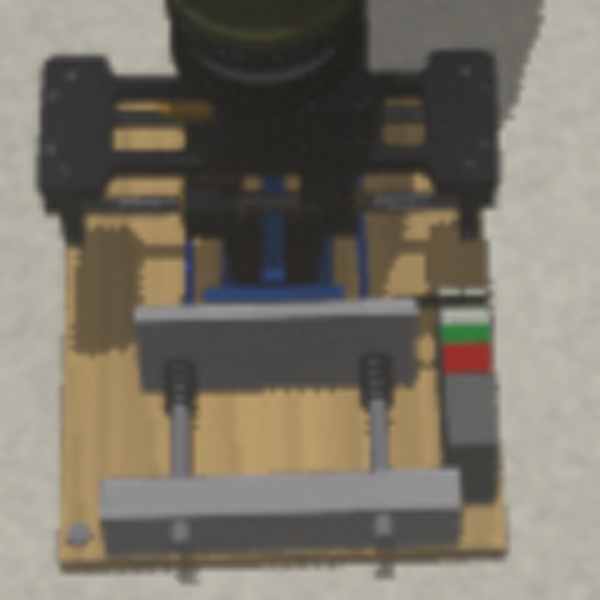

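The push is being taken by bed friction from too much downward force (16 N), and the plate hasn't moved yet. I'll ease off vertically.

```bash
python3 -m inch '[[0,-0.8,0,0,0,0],[0,-0.7,0,0,0,0],[0,0,0,0,0,0],[0,0,0,0,0,0],[0,0,0,0,0,0]]'; python3 -m inch '[[0,-0.4,0,0,0,0],[0,0,0,0,0,0],[0,0,0,0,0,0]]'; python3 -c "
from h import *
go([.5332,-.0363,.038],np.radians(109.2))"
```

```text
clock: 11.92
tool_pos: [0.5749, -0.0205, 0.0384]
eef_rot: [0.574, -0.414, 0.413, -0.572]
contact_force: [-4.3, -3.5, -4.3]
opening: 0.11
clock: 12.17
tool_pos: [0.575, -0.0202, 0.0389]
eef_rot: [0.574, -0.414, 0.413, -0.573]
contact_force: [-3.7, -3.5, -4.8]
opening: 0.106
t 12.17 p [ 0.575  -0.0202  0.0389] F [-3.7 -3.5 -4.8] open 0.106
tool x [ 0.315 -0.949 -0.   ] y [-0.003 -0.001 -1.   ] z [ 0.949  0.315 -0.003] xyaw -71.63 q7 -1.3
shift mm [  2.1   1.  -44.7]
turn [2.0000e-04 3.1271e+00 4.6000e-03]
turn [ 0.0029 -0.0145 -0.0001]
```

```bash
python3 -m inch '[[0,0.7,0,0,0,0],[0,0,3,0,0,0],[0,0,3,0,0,0],[0,0,0,0,0,0],[0,0,0,0,0,0],[0,0,0,0,0,0]]';  python3 -c "
from h import *
go([.5332,-.0363,.038],np.radians(109.2))
s=snap('scene','l1');cv2.imwrite('pics/l1c.png',cv2.resize(s['img'][165:285,260:380,::-1],None,fx=5,fy=5,interpolation=2))
"
```

```text
clock: 12.67
tool_pos: [0.5795, -0.0187, 0.0385]
eef_rot: [0.575, -0.415, 0.413, -0.572]
contact_force: [-7.1, -3.9, 0.8]
opening: 0.105
t 12.67 p [ 0.5795 -0.0187  0.0385] F [-7.1 -3.9  0.8] open 0.105
tool x [ 0.315 -0.949 -0.   ] y [-0.005 -0.001 -1.   ] z [ 0.949  0.315 -0.005] xyaw -71.63 q7 -1.31
shift mm [  2.1   0.7 -49.4]
turn [5.0000e-04 3.1271e+00 8.2000e-03]
turn [ 0.0052 -0.0145 -0.0003]
```

View pics/l1c.png

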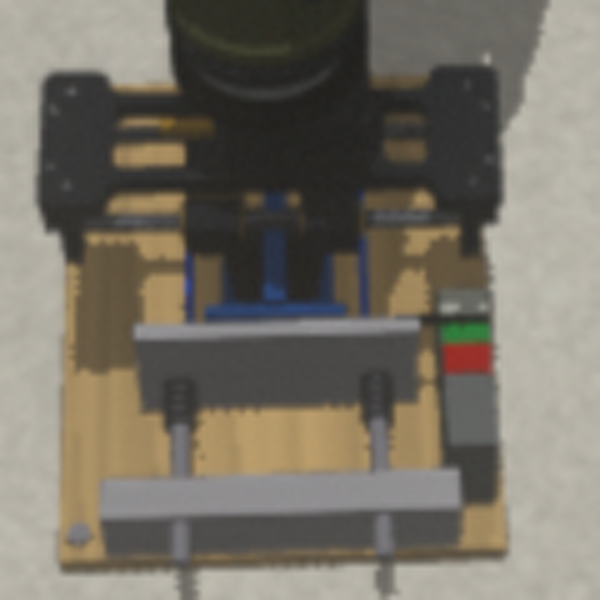

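```bash
python3 -m inch '[[0,0,3,0,0,0],[0,0,2,0,0,0],[0,0,0,0,0,0],[0,0,0,0,0,0],[0,0,0,0,0,0]]';  python3 -c "
from h import *
go([.5332,-.0363,.038],np.radians(109.2))
s=snap('scene','m1');cv2.imwrite('pics/m1c.png',cv2.resize(s['img'][210:250,280:370,::-1],None,fx=8,fy=8,interpolation=2))
"
```

```text
clock: 13.13
tool_pos: [0.5829, -0.0176, 0.0384]
eef_rot: [0.576, -0.416, 0.412, -0.571]
contact_force: [-8.6, -4.3, 3.1]
opening: 0.11
t 13.13 p [ 0.5829 -0.0176  0.0384] F [-8.6 -4.3  3.1] open 0.11
tool x [ 0.315 -0.949 -0.001] y [-0.008 -0.002 -1.   ] z [ 0.949  0.315 -0.008] xyaw -71.63 q7 -1.31
shift mm [  2.1   0.8 -53. ]
turn [9.0000e-04 3.1271e+00 1.2400e-02]
turn [ 0.0079 -0.0145 -0.0006]
```

View pics/m1c.png

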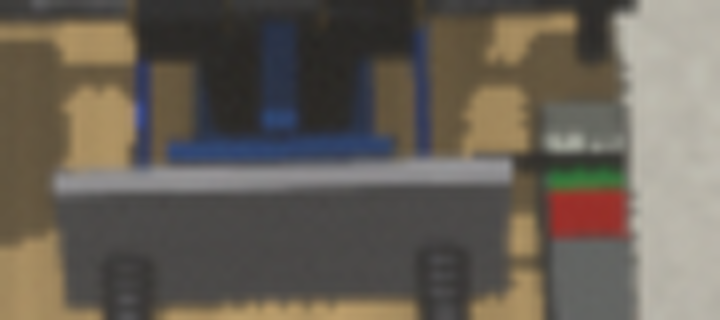

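```bash
cat >> h.py <<'E'
def plate(s,g=None):
    """plate top front (far from robot) edge -> jig-x coordinate, and yaw"""
    g=cv2.GaussianBlur(s['img'].astype(np.float32),(3,3),0.7).mean(2); P=[]
    for x in range(291,341):
        y=np.arange(224,242);d=-np.gradient(g[224:242,x]);k=int(np.argmax(d[1:-1]))+1;w=np.clip(d[k-1:k+2],0,None);P.append((x,224+((w*np.arange(k-1,k+2)).sum()/w.sum())))
    P=np.array(P);m=np.ones(len(P),bool)
    for _ in range(5):
        f=np.polyfit(P[m,0],P[m,1],1);e=abs(P[:,1]-np.polyval(f,P[:,0]));m=e<max(.25,2*np.median(e))
    a=ray(s,[(291,np.polyval(f,291)),(340,np.polyval(f,340))],.07);d=a[1]-a[0];yaw=np.arctan2(-d[0],d[1])
    mid=a.mean(0); jx=np.array([np.cos(.3335),np.sin(.3335)]); 
    return (mid[:2]@jx)*1000,np.degrees(yaw),m.sum()
def along():
    st=r.get_state();jx=np.array([np.cos(.3335),np.sin(.3335)]);print('F along',round(np.dot(st['contact_force'][:2],jx),2),'lat',round(np.dot(st['contact_force'][:2],[-jx[1],jx[0]]),2),'Fz',round(st['contact_force'][2],2),'M',np.round(st['moment'],2),'tcp along',round(np.dot(st['tool_pos'][:2],jx)*1000,1))
E
python3 - <<'E'
from h import *
for n in('scene0','f1','g1','i1','j1','k1','l1','m1'):
    print(n,plate(np.load(n+'.npz')))
along()
s=np.load('m1.npz')['img']
for n in('scene0','m1'):
    print(n,[tuple(int(v) for v in np.load(n+'.npz')['img'][y,354]) for y in range(222,242)])
E
```

```text
scene0 (np.float64(581.6348550334686), np.float64(19.21028112401571), np.int64(44))
f1 (np.float64(581.6723944578459), np.float64(19.177024298640756), np.int64(45))
g1 (np.float64(581.7161810833131), np.float64(19.27982416312481), np.int64(50))
i1 (np.float64(581.8019773526141), np.float64(19.195193844245726), np.int64(50))
j1 (np.float64(581.9639123261801), np.float64(19.389233963724504), np.int64(50))
k1 (np.float64(582.3852474463008), np.float64(19.52835922077335), np.int64(50))
l1 (np.float64(591.6358252944925), np.float64(19.33889714074922), np.int64(50))
m1 (np.float64(595.0437525856021), np.float64(19.584717826255293), np.int64(49))
F along -9.79 lat -1.98 Fz 2.31 M [-0.88  1.72  0.2 ] tcp along 545.0
scene0 [(128, 115, 92), (113, 112, 102), (64, 62, 57), (75, 74, 68), (125, 125, 115), (155, 156, 145), (151, 155, 143), (123, 138, 118), (64, 118, 67), (53, 116, 59), (62, 111, 58), (95, 87, 51), (137, 54, 43), (142, 49, 41), (141, 48, 40), (140, 48, 40), (134, 50, 44), (109, 67, 62), (95, 91, 88), (93, 93, 90)]
m1 [(93, 86, 73), (102, 102, 94), (102, 104, 97), (102, 103, 96), (103, 106, 98), (118, 119, 112), (135, 137, 128), (69, 69, 64), (50, 59, 47), (51, 90, 54), (61, 115, 59), (101, 92, 55), (148, 55, 44), (152, 49, 43), (151, 47, 42), (151, 48, 43), (144, 53, 47), (115, 70, 65), (101, 98, 95), (97, 99, 97)]
```

```bash
python3 -m inch '[[0,0,0.8,0,-0.007,0],[0,0,0.8,0,-0.008,0],[0,0,0,0,0,0],[0,0,0,0,0,0],[0,0,0,0,0,0],[0,0,0,0,0,0]]';  python3 -c "
from h import *
go([.5332,-.0363,.038],np.radians(109.2));along()
s=snap('scene','n1');print(plate(s));cv2.imwrite('pics/n1c.png',cv2.resize(s['img'][200:260,275:375,::-1],None,fx=8,fy=8,interpolation=2))
s=snap('top','n2');cv2.imwrite('pics/n2.png',s['img'][:,:,::-1])
"
```

```text
clock: 13.68
tool_pos: [0.5841, -0.0176, 0.0384]
eef_rot: [0.579, -0.412, 0.408, -0.574]
contact_force: [-10.3, -4.8, 2.9]
opening: 0.106
t 13.68 p [ 0.5841 -0.0176  0.0384] F [-10.3  -4.8   2.9] open 0.106
tool x [ 0.329 -0.944 -0.   ] y [-0.008 -0.002 -1.   ] z [ 0.944  0.329 -0.009] xyaw -70.82 q7 -1.3
shift mm [  1.    0.8 -54.2]
turn [6.0000e-04 3.1413e+00 1.3600e-02]
turn [ 0.0086 -0.0003 -0.0004]
F along -11.26 lat -1.17 Fz 2.92 M [-1.05  1.78  0.13] tcp along 546.1
(np.float64(596.0291215147644), np.float64(19.383219671542385), np.int64(50))
```

View pics/n1c.png

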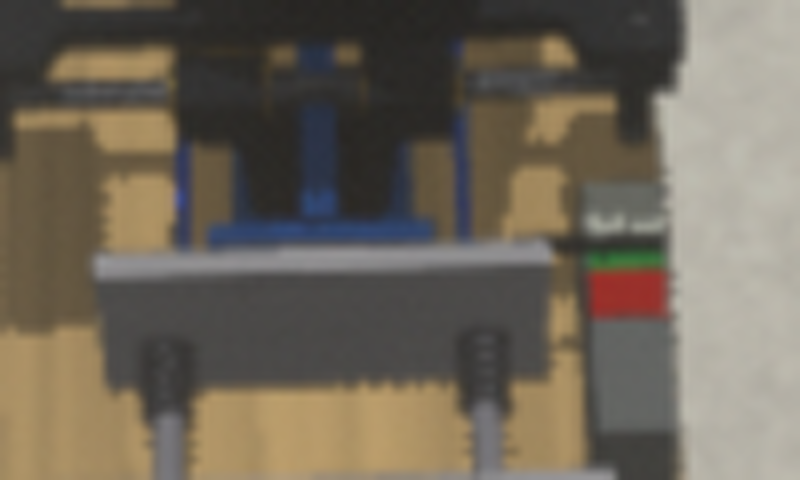

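View pics/n2.png

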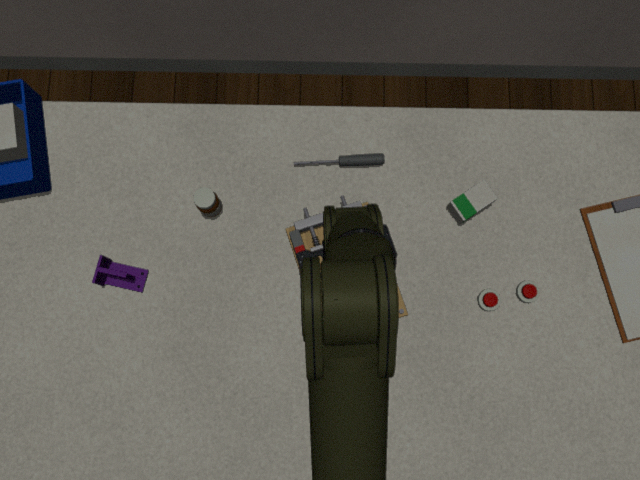

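Plate travel is 14.3 mm and the flange is parallel. The tool pitches 0.5° under load, so I'll trim that and re-check.

```bash
python3 -m inch '[[0,0.2,0,0.008,0,0],[0,0,0.5,0,0,0],[0,0,0,0,0,0],[0,0,0,0,0,0],[0,0,0,0,0,0],[0,0,0,0,0,0]]';  python3 -c "
from h import *
go([.5332,-.0363,.038],np.radians(109.2));along()
s=snap('scene','o1');print(plate(s));cv2.imwrite('pics/o1c.png',cv2.resize(s['img'][200:260,275:375,::-1],None,fx=8,fy=8,interpolation=2))
"
```

```text
clock: 14.28
tool_pos: [0.5841, -0.0175, 0.0382]
eef_rot: [0.577, -0.41, 0.409, -0.576]
contact_force: [-8.9, -6.3, 4.1]
opening: 0.109
t 14.28 p [ 0.5841 -0.0175  0.0382] F [-8.9 -6.3  4.1] open 0.109
tool x [ 0.329 -0.945 -0.   ] y [-0.002 -0.    -1.   ] z [ 0.944  0.329 -0.002] xyaw -70.82 q7 -1.3
shift mm [  1.    0.3 -54.3]
turn [8.0000e-04 3.1412e+00 2.4000e-03]
turn [ 0.0015 -0.0004 -0.0005]
F along -10.48 lat -3.05 Fz 4.12 M [-1.16  2.11  0.03] tcp along 546.2
(np.float64(596.0759076841588), np.float64(19.40727918547506), np.int64(50))
```

View pics/o1c.png

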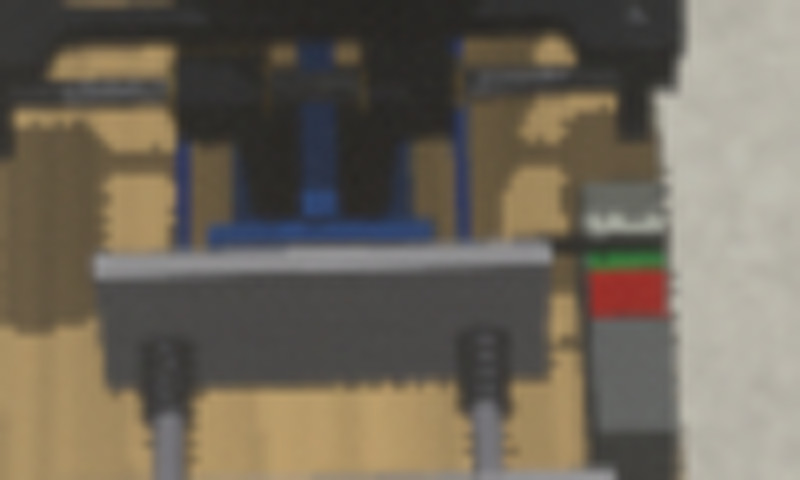

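```bash
python3 -m inch '[[0,0,0,0,0,0],[0,0,0,0,0,0],[0,0,0,0,0,0]]'; python3 -c "
from h import *
along(); print(plate(r.snapshot('scene'))); print(r.finish_job())"
```

```text
clock: 14.58
tool_pos: [0.5841, -0.0175, 0.0382]
eef_rot: [0.577, -0.41, 0.409, -0.576]
contact_force: [-10.5, -5.2, 5.2]
opening: 0.108
F along -11.63 lat -1.46 Fz 5.25 M [-1.11  2.06  0.1 ] tcp along 546.2
(np.float64(596.0724045631291), np.float64(19.402771726654343), np.int64(50))
the job is handed in; nothing more can be done
None
```

The bracket is standing on the jig bed between the blue lines and pressed against the stop plate, with the pointer in the green. I handed the job in at about 14.6 s, with the arm still gripping and pressing.

- **Call button:** I pressed the left-hand of the two buttons until it bottomed, with the fingertip at z = 16.3 mm and 14.8 N. A later picture showed it fully up again.
- **Pressing:** The last check put the plate travel at about 14.4 mm, measured from the plate's edge in the pictures, inside the 10–20 mm green band. The push was about 11 N, which fits the spring. The pointer was in the green in the last picture, and no reading reached the red.
- **Alignment:** The jaws, which hold the fin, are within about 0.3° of the plate's direction, and the flange looks parallel to the plate. The foot takes a few newtons of downward force on the bed.
- **Bystanders:** The pill bottle, carton and screwdriver had not moved in the last top view.

**What disagreed along the way:**
- The two cameras differed by up to 6 mm on where things were, so I averaged them.
- My readings of the flange's angle while it was in the hand varied by 1–2°.
- My first push dragged the foot on the bed with about 16 N of downward force, so I eased that off before pressing.

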